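# Open the seasoning box and chock the tins on the rest

## Task

First open the seasoning box: lift the front end of its blue lid over the stop lip, slide the lid out of its grooves and lay it flat on the counter, handle up, clear of the box. Then lay the red rubber-coated bar across the sloping steel rest, on the yellow band, as a chock. Only then lay every tin from the box on its side on the rest, uphill of the bar with its axis across the slope, so that all the tins stay there on their own; do not knock the other kitchen things about.

Things in the scene. Friction and masses are not known exactly. Their poses are not given: they have to be found in the camera images.
- box: Fixed steel box, 240 mm long (its x), 142 mm wide (its y); origin under its centre, on the counter. Its front is at -x. Ledges along the long sides, 58 mm above the counter, carry the lid between guide walls 72 mm high. Inside (116 mm wide between the ledges) tins lie in a row along x, at -72, 0 and +72 mm (some places empty), on two ribs at y = +-14 mm, 9 mm high; tin centres 31 mm above the counter.
- box_lip (a point): Middle of the top of the stop lip on the box's front wall (box x -120 to -110.5 mm), 64 mm above the counter, 6 mm above the ledges. The closed lid lies behind it. To open, raise the lid's front end over 6 mm (play allows about 12 mm; lift gently) and pull it along box -x.
- box_groove (a point): Front end of the grooves, on the box's middle line at ledge height. From here to the rear wall (box x +40 to +114 mm) 4 mm thick rails roof the ledges at each side, leaving 10 mm of height for the 6 mm lid; rail tops 72 mm above the counter. After a pull of about 75 mm the lid's rear end has left the grooves and the lid lifts free.
- lid_handle (a point): Blue sliding lid, 220 x 128 x 6 mm, 0.2 to 0.45 kg. Black upright fin on it: 60 mm long (lid x), 16 mm thick (lid y), 32 mm tall. This point is in the fin's middle, 20 mm above the lid's upper face, 26 mm above its underside, 35 mm in -x (frontwards) from the lid's centre. Axes are the lid's: x parallel to box x when closed, z up.
- lid_front (a point): Middle of the lid's front (-x) edge, underside; 75 mm in -x from the grip fin's middle.
- lid_rear (a point): Middle of the lid's rear (+x) edge, underside; 145 mm in +x from the grip fin's middle.
- rest: Fixed sloping steel plate, 230 mm down the slope (its x), 260 mm wide (its y), sloping 0.16 rad, low open edge at -x. Origin on the counter under its centre; its axes are level; the steel face is at z = 28 mm + 0.16 x. Side cheeks 15 mm above the face, 244 mm apart inside. No stop at the low edge: a tin laid across it rolls off.
- rest_band (a point): Middle of the painted yellow band across the rest, on the plate's middle, 34 mm wide, on the steel face: the place of the bar.
- bar_center (a point): Centre of the loose metal bar with a red rubber coat, 210 mm long (its y), 30 x 30 mm in section, about 0.5 kg; friction holds it on the slope. It starts on the counter nearest the robot, lying along y, centre 15 mm high; any long face may be down.
- tin0_center (a point): Centre of the red seasoning tin with steel ends, a cylinder 50 mm across and 64 mm long (axis = its x), about 0.16 kg; it rolls freely. It may be absent (None). Lying across the slope its centre is 25 mm above the steel face.
- tin1_center (a point): Centre of the yellow seasoning tin with steel ends, a cylinder 50 mm across and 64 mm long (axis = its x), about 0.16 kg; it rolls freely. It may be absent (None). Lying across the slope its centre is 25 mm above the steel face.
- tin2_center (a point): Centre of the green seasoning tin with steel ends, a cylinder 50 mm across and 64 mm long (axis = its x), about 0.16 kg; it rolls freely. It may be absent (None). Lying across the slope its centre is 25 mm above the steel face.
- spatula: A bystander to leave alone: spatula, about 280 mm long, lying on the counter at the right. Origin at its underside.
- sauce: A bystander to leave alone: red sauce bottle, 110 mm tall, 56 mm across, at the back. Origin at its underside.
- mustard: A bystander to leave alone: yellow sauce bottle, 110 mm tall, 56 mm across, at the back. Origin at its underside.
- bowl: A bystander to leave alone: white bowl, 120 mm across, 50 mm tall, at the left front. Origin at its underside.
- jar: A bystander to leave alone: jar, 70 mm across, 60 mm tall, at the left front. Origin at its underside.
- mug: A bystander to leave alone: blue mug, 76 mm across, 90 mm tall, at the back. Origin at its underside.
- brush: A bystander to leave alone: brush, 200 mm long, lying at the left. Origin at its underside.
Mind the look-alikes: they are no part of the job. Leave any pink look-alike of the part that bears bar_center alone.

How it is judged:
On the way, in this order (a step that is already met when the one before it is completed fails the run):
1. the lid's front end is over the stop lip while its rear end is still in the grooves (z of lid_front in the frame of box above 0.0625 m and x of lid_front in the frame of box below -0.125 m and x of lid_rear in the frame of box above 0.045 m and z of lid_rear in the frame of box below 0.066 m), for 0.05 s.
2. the lid lies flat on the counter, handle up, clear of the box and released (height (world z) of lid_handle below 0.045 m and angle between lid_handle's own z axis and vertical below 0.15 rad and horizontal distance between lid_handle and box above 0.17 m and contact force between the fingers and lid below 0.1 N), for 0.2 s.
3. the bar lies across the rest on the yellow band, released (x of bar_center in the frame of rest between -0.09 and 0.06 m and y of bar_center in the frame of rest between -0.03 and 0.03 m and z of bar_center in the frame of rest below 0.057 m and angle between the y axis of bar_center and the y axis of rest, either way round below 0.2 rad and linear speed of bar below 0.03 m/s and contact force between the fingers and bar below 0.1 N), for 0.2 s.
At the end, for the whole second after the job is handed in: Lid flat on the counter, handle up, outside the box; bar across the rest (90 mm down to 60 mm up the slope from the band's middle, 30 mm sideways, 0.2 rad of square); each tin present on its side on the rest, axis within 0.3 rad of across the slope, at rest; all released (all of step 2 and all of step 3 and x of tin0_center in the frame of rest between -0.075 and 0.115 m and y of tin0_center in the frame of rest between -0.12 and 0.12 m and z of tin0_center in the frame of rest between 0.034 and 0.075 m and angle between the x axis of each of tin0_center, tin1_center, tin2_center and the y axis of rest, either way round below 0.3 rad and linear speed of each of tin0, tin1, tin2 below 0.03 m/s and angular speed of each of tin0, tin1, tin2 below 0.8 rad/s and x of tin1_center in the frame of rest between -0.075 and 0.115 m and y of tin1_center in the frame of rest between -0.12 and 0.12 m and z of tin1_center in the frame of rest between 0.034 and 0.075 m and x of tin2_center in the frame of rest between -0.075 and 0.115 m and y of tin2_center in the frame of rest between -0.12 and 0.12 m and z of tin2_center in the frame of rest between 0.034 and 0.075 m); the robot touches nothing.
It fails at once if a tin is put on the rest before the bar is there (((x of tin0_center in the frame of rest between -0.075 and 0.115 m and y of tin0_center in the frame of rest between -0.12 and 0.12 m and z of tin0_center in the frame of rest between 0.034 and 0.075 m and angle between the x axis of tin0_center and the y axis of rest, either way round below 0.3 rad) or (x of tin1_center in the frame of rest between -0.075 and 0.115 m and y of tin1_center in the frame of rest between -0.12 and 0.12 m and z of tin1_center in the frame of rest between 0.034 and 0.075 m and angle between the x axis of tin1_center and the y axis of rest, either way round below 0.3 rad) or (x of tin2_center in the frame of rest between -0.075 and 0.115 m and y of tin2_center in the frame of rest between -0.12 and 0.12 m and z of tin2_center in the frame of rest between 0.034 and 0.075 m and angle between the x axis of tin2_center and the y axis of rest, either way round below 0.3 rad)) and horizontal distance between bar_center and rest above 0.16 m).
It fails at once if one of the other loose kitchen things is knocked more than 60 mm from its place (distance of any of spatula, sauce, mustard, bowl, jar, mug, brush from where it was at the start of the episode above 0.06 m).
Of tin0, tin1, tin2 only 2 to 3 are there at a start; the rules pass over those that are not, and their reading is None.
At some moment in a run one of bar may be knocked a few centimetres aside while the robot is not near it.
Once in a run the grip may slacken for a moment while it holds something.
It also fails if it takes over 208 s, if anything falls off the work surface, if the arm or the gripper's body presses on something with over 40 N, if the wrist force passes 120 N, or if a joint passes its speed limit or range.

## Robot

A 6-joint arm with a two-finger parallel gripper is mounted at the origin on the work surface. World frame = base frame: x ahead of the robot, y to its left, z up, the work surface at z = 0. Lengths are in m, angles in rad, forces in N, time in s.
With the tool pointing down it reaches from about 0.275 to 0.75 m from the base axis. Payload 10.2 kg.
Tool frame: the origin (TCP) lies between the finger pads; the fingertips stand 8 mm ahead of it and the grasp point (between the pads) lies 11 mm behind it; y points along the fingers, z is the direction in which the jaws open and shut, and the axes are right-handed (so a half turn about y gives the same grasp; the last joint's range is limited). The gripper opens to 85 mm and grips with 20 to 120 N. Pads are 22 mm wide; open, the fingers measure 114 mm over their backs; the gripper's body (76 mm by 85 mm) begins 54 mm behind the grasp point. The pads swing forward as they close: fully open they stand 13 mm farther back than shut.
Start: joints at [-1.512, 0.313, 1.498, -0, 1.331, -0.223], TCP at [0.146, -0.504, 0.239] pointing down, gripper open.
Joint ranges: [-2.94, 2.94], [-0.97, 2.17], [0.19, 2.56], [-1.23, 4.37], [0.02, 3.11], [-2.88, 2.88]. Speed limits (rad/s): [2.39, 2.39, 3.01, 3.14, 3.14, 3.14].

## Interface

Orientations are given as a rotation vector (axis times angle).
In Python, from station import manip gives the robot as it stands. Calls block until the motion is done:
- manip.move_to(position, orientation): joint-space move of the TCP to a pose.
- manip.move_l(position, attitude=None, vel=0.15, stop_force=None): straight line of the TCP; attitude=None keeps the orientation; vel is the mean speed in m/s. With stop_force (N) it stops when the force on the tool has changed by that much, and returns True; else False.
- manip.set_joints(angles): joint-space move.
- manip.move_gripper(opening, force=None): opening from 0.0 (shut) to 1.0 (fully open); force is the grip in N (None keeps the last); returns when the fingers have stopped.
- manip.dwell(seconds).
- manip.solve_ik(position, orientation): joint angles nearest the present ones, or None.
- manip.grab_frame(name): name is "scene" or "top" or "wrist"; returns (picture, depth): 384x512x3 uint8, red, green, blue; 384x512 float32, m along the optical axis (not along the pixel's ray), 0 where there is no reading.
- manip.camera_params(name): a dict with "fov_y" (degrees; the focal length in pixels is half the picture's height over the tangent of half this angle, whatever the lens; pixels are square), "cx", "cy" (the principal point, pixels), "R" (3x3) and "t" (3): a world point X has camera coordinates R X + t; the wrist camera has in their place "tool_from_camera" (4x4, takes a point from camera to tool coordinates, whose origin is the TCP and whose axes are the tool frame's). Camera axes: x right, y down, z forward; pixel columns grow to the right and rows downward; lengths in m; the calibration is good to about 2 mm. A picture is of the moment at which its call begins: read the wrist's pose just before it. camera_params takes no time and is no camera call.
A pose or a line that the arm cannot do raises manip.MotionError and nothing moves.
- manip.hand_in(): hands the job in, once; it reports no verdict.
Readings, each from a call of its own:
- manip.current_time(): time.
- manip.current_joints(): joint angles.
- manip.current_dq(): joint speeds.
- manip.current_effort(): joint torques, N m.
- manip.current_ee_pos(): TCP position.
- manip.current_tool_rot(): TCP orientation.
- manip.current_ft_force(): force on the tool from outside, world axes, zero at the start.
- manip.current_ft_torque(): the same for the moment, N m.
- manip.current_grip_width(): opening from 0.0 (shut) to 1.0 (fully open).
Only numpy, scipy, OpenCV 4.12 (cv2) and the standard library are available. Lean on these libraries where they do the work, as an engineer would, in place of code of your own. Each camera call takes 0.05 s, during which the arm holds its last target. There are 200 camera calls.

## Working session

There is one attempt and no reset: what is moved stays moved. The work goes in short steps, each a Python script; the robot and the scene stay as the last script left them, time stands still between calls to the robot, and variables do not carry over. Pictures are saved under pics/ and viewed, about 12 in all and at most 16, crops included, and the job is handed in when it is done.

```bash
mkdir -p pics; ls
cat > h.py <<'E'
import numpy as np, cv2
from scipy.spatial.transform import Rotation as Ro
from station import manip as m
def save(n,im): cv2.imwrite(f'pics/{n}.png',cv2.cvtColor(im,cv2.COLOR_RGB2BGR))
def cloud(name):
    p=np.array(m.current_ee_pos()); r=Ro.from_rotvec(m.current_tool_rot()).as_matrix()
    im,d=m.grab_frame(name); c=m.camera_params(name)
    f=im.shape[0]/2/np.tan(np.radians(c['fov_y'])/2)
    v,u=np.mgrid[:im.shape[0],:im.shape[1]]
    P=np.stack([(u-c['cx'])/f*d,(v-c['cy'])/f*d,d],-1)
    if 'R' in c: W=(P-np.array(c['t']))@np.array(c['R'])
    else:
        T=np.array(c['tool_from_camera']); W=(P@T[:3,:3].T+T[:3,3])@r.T+p
    W[d==0]=np.nan
    return im,W
E
python3 - <<'E'
from h import *
for n in('scene','top'):
    im,W=cloud(n); save(n+'0',im); np.savez(n+'0',im=im,W=W)
    c=m.camera_params(n); print(n,c)
print(Ro.from_rotvec(m.current_tool_rot()).as_matrix().round(3))
E
```

```text
pics
scene {'fov_y': 57.62173955178187, 'cx': 252.39541988739293, 'cy': 188.28095544008164, 'R': array([[-0.35208479,  0.93589107, -0.01200855],
       [ 0.67530525,  0.24512619, -0.69561194],
       [-0.6480734 , -0.25302382, -0.71831735]]), 't': array([ 0.13200163, -0.29811332,  1.66706956])}
top {'fov_y': 50.09331927225371, 'cx': 260.0279270207891, 'cy': 187.62505084917854, 'R': array([[-0.07404278, -0.99725456, -0.00100853],
       [-0.97262084,  0.07243713, -0.22082022],
       [ 0.22028702, -0.01536922, -0.97531401]]), 't': array([0.05246719, 0.49446484, 1.51652317])}
[[-0.961 -0.     0.278]
 [-0.278  0.001 -0.961]
 [-0.    -1.    -0.001]]
```

View pics/scene0.png

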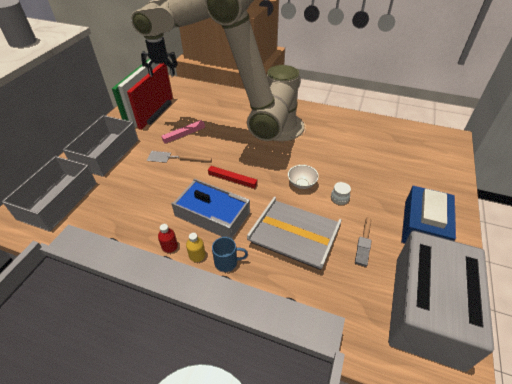

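View pics/top0.png

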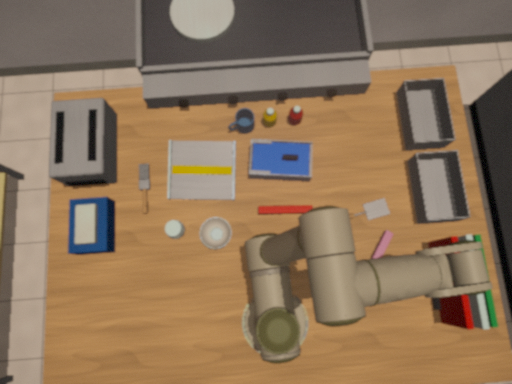

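Run:
```python
from h import *
out=None
for n in('top','scene'):
    z=np.load(n+'0.npz'); im,W=z['im'].astype(int),z['W']; hsv=cv2.cvtColor(z['im'],cv2.COLOR_RGB2HSV)
    H,S,V=[hsv[...,i].astype(int) for i in range(3)]
    v,u=np.mgrid[:384,:512]
    reg=lambda a,b:(u>=a[0])&(u<=a[1])&(v>=b[0])&(v<=b[1])
    R=dict(top=dict(lid=((240,320),(130,190)),band=((160,245),(135,205)),bar=((250,325),(200,222)),pink=((365,400),(225,265))),
           scene=dict(lid=((165,255),(175,240)),band=((245,345),(195,270)),bar=((200,265),(160,192)),pink=((155,205),(115,145))))[n]
    M=dict(lid=(H>105)&(H<125)&(S>150),band=(H>18)&(H<32)&(S>150),bar=((H<6)|(H>174))&(S>180),pink=((H>160)|(H<5))&(S>80))
    for k in R:
        mk=M[k]&reg(*R[k])&np.isfinite(W[...,0]); P=W[mk]
        r=cv2.minAreaRect((P[:,:2]*1000).astype(np.float32))
        print(n,k,len(P),'mean',P.mean(0).round(3),'rect',np.round(r[0]),np.round(r[1]),round(r[2],1),'z',np.percentile(P[:,2],[5,50,95]).round(3))
    if n=='top':
        mk=(V<70)&reg((278,302),(148,166)); P=W[mk]; print('fin',len(P),P.mean(0).round(3),np.percentile(P,[5,95],axis=0).round(3))
        for c in ((240,320),(130,190)),((160,245),(135,205)):
            mk=reg(*c)&(W[...,2]>0.015); P=W[mk]; r=cv2.minAreaRect((P[:,:2]*1000).astype(np.float32)); print('raised',np.round(r[0]),np.round(r[1]),round(r[2],1))
        for nm,c in dict(spat=((345,395),(190,225)),sauce=((285,305),(100,126)),must=((260,278),(102,128)),mug=((228,256),(105,134)),bowl=((195,235),(212,252)),jar=((160,188),(215,240)),basket=((395,475),(75,230)),brush=((130,155),(160,215))).items():
            q=reg(*c)&(W[...,2]>(0.004 if nm=='spat' else .012)); P=W[q]
            if len(P): print(nm,P.min(0).round(3),P.max(0).round(3))
    big=cv2.resize(z['im'][{'top':slice(120,230),'scene':slice(110,280)}[n],{'top':slice(150,410),'scene':slice(140,370)}[n]],None,fx=3,fy=3,interpolation=cv2.INTER_CUBIC); save(n+'crop',big)
```

```text
top lid 681 mean [ 0.621 -0.055  0.064] rect [611. -70.] [200. 111.] 81.2 z [0.058 0.064 0.07 ]
top band 416 mean [0.593 0.24  0.028] rect [594. 241.] [229.  31.] 85.2 z [0.021 0.028 0.034]
top bar 331 mean [ 0.412 -0.071  0.029] rect [411. -74.] [200.  26.] 87.1 z [0.024 0.029 0.035]
top pink 105 mean [ 0.25  -0.427  0.025] rect [ 246. -430.] [ 31. 113.] 56.9 z [0.007 0.027 0.037]
fin 44 [ 0.597 -0.107  0.092] [[ 0.592 -0.126  0.078]
 [ 0.603 -0.084  0.102]]
raised [636. -53.] [290. 198.] 82.8
raised [593. 237.] [261. 232.] 85.0
spat [ 0.259 -0.514  0.004] [ 0.473 -0.159  0.668]
sauce [ 0.758 -0.177  0.013] [ 0.811 -0.122  0.119]
must [ 0.756 -0.073  0.013] [ 0.808 -0.021  0.117]
mug [0.737 0.018 0.012] [0.854 0.121 0.099]
bowl [0.281 0.136 0.012] [0.399 0.253 0.058]
jar [0.332 0.316 0.014] [0.401 0.382 0.073]
basket [ 0.302 -0.812  0.012] [ 0.926 -0.541  0.11 ]
brush [0.442 0.447 0.012] [0.639 0.489 0.028]
scene lid 1335 mean [ 0.608 -0.069  0.064] rect [604. -72.] [220. 123.] 82.4 z [0.061 0.063 0.067]
scene band 413 mean [0.593 0.242 0.027] rect [593. 239.] [234.  34.] 84.8 z [0.024 0.027 0.031]
scene bar 430 mean [ 0.422 -0.068  0.025] rect [416. -71.] [207.  35.] 86.8 z [0.01  0.028 0.033]
scene pink 396 mean [ 0.216 -0.401  0.021] rect [ 195. -418.] [ 88. 222.] 54.3 z [0.001 0.024 0.032]
```

View pics/topcrop.png

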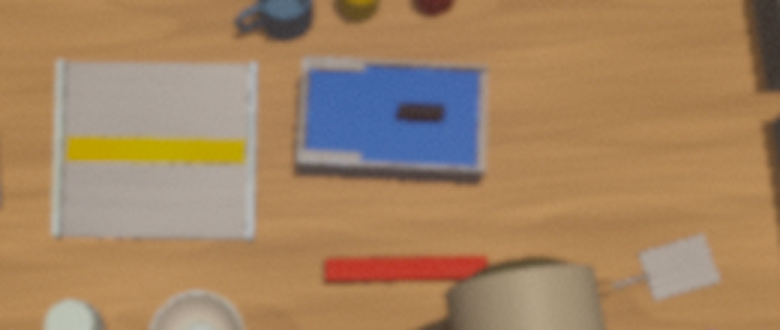

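```bash
cat >> h.py <<'E'
def rot(yaw,pitch=0,axis=None):
    """tool down, jaws along yaw; optional extra world rotation vector"""
    z=np.array([np.cos(yaw),np.sin(yaw),0]); y=np.array([0,0,-1.]); M=np.stack([np.cross(y,z),y,z],1)
    if axis is not None: M=Ro.from_rotvec(np.array(axis)*pitch).as_matrix()@M
    return Ro.from_matrix(M).as_rotvec()
def best(p,yaw):
    o=[]
    for k in (0,np.pi):
        q=m.solve_ik(list(p),rot(yaw+k))
        if q is not None: o.append((abs(q[5]),yaw+k))
    return min(o)[1] if o else None
E
python3 - <<'E'
from h import *
z=np.load('top0.npz'); W=z['W'][145:195,172:232].reshape(-1,3)
A=np.c_[W[:,:2],np.ones(len(W))]; print('plane',np.linalg.lstsq(A,W[:,2],rcond=None)[0])
print(m.camera_params('wrist'))
yb=np.radians(82.3); y=best((.6,-.09,.3),yb+np.pi/2); print(y)
m.move_to([.58,-.09,.33],rot(y)); print(m.current_joints())
im,W=cloud('wrist'); save('w1',im); np.savez('w1',im=im,W=W)
im,W=cloud('top'); save('t1',im); np.savez('t1',im=im,W=W)
E
```

```text
** On entry to DLASCL parameter number  4 had an illegal value
 ** On entry to DLASCL parameter number  4 had an illegal valueTraceback (most recent call last):
  File "<stdin>", line 3, in <module>
    x, resids, rank, s = _umath_linalg.lstsq(a, b, rcond,
                         ~~~~~~~~~~~~~~~~~~~^^^^^^^^^^^^^
                                             signature=signature)
                                             ^^^^^^^^^^^^^^^^^^^^
    raise LinAlgError("SVD did not converge in Linear Least Squares")
numpy.linalg.LinAlgError: SVD did not converge in Linear Least Squares
```

Run:
```python
from h import *
z=np.load('top0.npz'); W=z['W'][145:195,172:232].reshape(-1,3); W=W[np.isfinite(W[:,0])]
A=np.c_[W[:,:2],np.ones(len(W))]; print('plane',np.linalg.lstsq(A,W[:,2],rcond=None)[0])
print(m.camera_params('wrist'))
yb=np.radians(82.3); y=best((.6,-.09,.3),yb+np.pi/2); print(y)
m.move_to([.58,-.09,.33],rot(y)); print(m.current_joints())
im,W=cloud('wrist'); save('w1',im); np.savez('w1',im=im,W=W)
im,W=cloud('top'); save('t1',im); np.savez('t1',im=im,W=W)
```

```text
plane [ 0.15953752 -0.01534516 -0.06363091]
{'fov_y': 60.59870730602736, 'cx': 252.4605701632104, 'cy': 190.29350590121854, 'tool_from_camera': array([[ 4.28971245e-04,  9.65377435e-01,  2.60856711e-01,
        -6.49050601e-02],
       [ 6.11733364e-04, -2.60856939e-01,  9.65377275e-01,
        -1.35382097e-01],
       [ 9.99999721e-01, -2.54544338e-04, -7.02453712e-04,
         2.39740927e-04],
       [ 0.00000000e+00,  0.00000000e+00,  0.00000000e+00,
         1.00000000e+00]])}
6.148794954776022
[-3.54872882e-01  4.14516015e-01  1.12335515e+00 -2.02515492e-04
  1.60401383e+00 -2.19031673e-01]
```

View pics/w1.png

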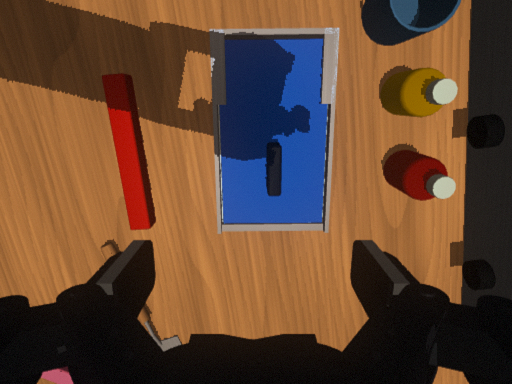

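Run:
```python
from h import *
z=np.load('w1.npz'); im,W=z['im'],z['W']; hsv=cv2.cvtColor(im,cv2.COLOR_RGB2HSV); H,S,V=[hsv[...,i].astype(int) for i in range(3)]
v,u=np.mgrid[:384,:512]
def rect(mk,n):
    mk=cv2.erode(mk.astype(np.uint8),np.ones((2,2)))>0
    P=W[mk&np.isfinite(W[...,0])]; r=cv2.minAreaRect((P[:,:2]*1000).astype(np.float32)); print(n,len(P),np.round(r[0],1),np.round(r[1],1),round(r[2],2),'z',np.percentile(P[:,2],[5,50,95]).round(4)); return P
B=(u>205)&(u<345)&(v>20)&(v<236)
rect(B&(H>100)&(H<130)&(S>150)&(W[...,2]<.075)&(W[...,2]>.05),'lid')
rect(B&(W[...,2]>.085),'fin')
rect(B&(W[...,2]>.054),'box')
rect((u>95)&(u<160)&(v>60)&(v<235)&(W[...,2]>.022)&(S>150)&((H<6)|(H>174)),'bar')
```

```text
lid 16904 [607.3 -71.3] [218.5 125.8] 82.52 z [0.0635 0.0648 0.0661]
fin 669 [ 602.4 -105. ] [58.5 15.2] 82.97 z [0.0948 0.0965 0.0978]
box 23436 [606.9 -72.1] [239.3 141.1] 82.77 z [0.0634 0.065  0.0738]
bar 3217 [413.4 -73.4] [206.6  28.2] 86.73 z [0.029  0.0307 0.0322]
```

```bash
cat >> h.py <<'E'
YB=np.radians(82.7); BC=np.array([.607,-.072,0]); BX=np.array([np.cos(YB),np.sin(YB),0]); BY=np.array([-np.sin(YB),np.cos(YB),0])
BYAW=YB-np.pi/2+2*np.pi
E
python3 - <<'E'
from h import *
G=np.array([.6025,-.106,.078])
m.move_gripper(.55,60)
o0=rot(6.1488-.0075+np.radians(.4)); o0=rot(6.1488+np.radians(.4))
m.move_to((G+[0,0,.06]).tolist(),o0)
print('stop',m.move_l(G.tolist(),vel=.06,stop_force=8))
m.move_gripper(0,60); print('grip',m.current_grip_width()*85, m.current_ee_pos(), m.current_ft_force())
yaw=6.1488+np.radians(.4)
piv=BC+BX*.110+[0,0,.058]
def pose(a,pull):
    R=Ro.from_rotvec(BY*a); return (piv+R.apply(G-piv)-BX*pull).tolist(), rot(yaw,a,BY)
import pickle
for a in (.015,.03,.045):
    p,o=pose(a,0); print(a,m.move_l(p,o,vel=.02,stop_force=25), np.round(m.current_ft_force(),1), np.round(m.current_ee_pos(),4))
im,W=cloud('scene'); save('s2',cv2.resize(im[150:260,140:290],None,fx=4,fy=4)); 
im,W=cloud('wrist'); save('w2',im)
E
```

```text
stop False
grip 15.036964407255216 [ 0.60273319 -0.1060746   0.07842804] [-0.0503095  -0.18665448  2.75387967]
0.015 False [ 1.1 -0.9 -0.7] [ 0.6026 -0.1056  0.0802]
0.03 False [ 0.  -0.4 -1. ] [ 0.6026 -0.1052  0.0824]
0.045 False [-1.1 -0.5  0.4] [ 0.6027 -0.1049  0.0846]
```

View pics/w2.png

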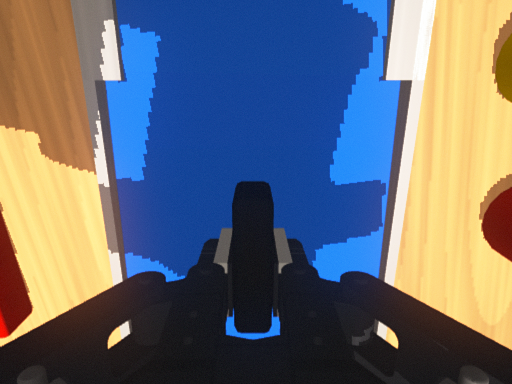

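```bash
cat >> h.py <<'E'
def lidplane(reg=None):
    im,W=cloud('wrist'); hsv=cv2.cvtColor(im,cv2.COLOR_RGB2HSV)
    mk=(hsv[...,0]>100)&(hsv[...,0]<130)&(hsv[...,1]>150)&np.isfinite(W[...,0]); mk[260:]=0
    P=W[cv2.erode(mk.astype(np.uint8),np.ones((5,5)))>0]; Q=P-BC
    x=Q@BX; A=np.c_[x,Q@BY,np.ones(len(x))]; c=np.linalg.lstsq(A,Q[:,2],rcond=None)[0]
    return c, x.min(), x.max(), im
E
python3 - <<'E'
from h import *
c,a,b,_=lidplane(); print('slope x',c[0],'y',c[1],'top z at x=-110,110',c[2]-.11*c[0],c[2]+.11*c[0],a,b)
E
```

```text
slope x -0.04086939181413121 y 0.0003838152570892067 top z at x=-110,110 0.07380526316569715 0.06481399696658828 -0.04387153416151041 0.07156579832040551
```

```bash
cat >> h.py <<'E'
G=np.array([.6025,-.106,.078]); LY=6.1488+np.radians(.4); piv=BC+BX*.110+[0,0,.058]
def pose(a,pull,dz=0):
    R=Ro.from_rotvec(BY*a); return (piv+R.apply(G-piv)-BX*pull+[0,0,dz]).tolist(), rot(LY,a,BY)
E
python3 - <<'E'
from h import *
for a,d in ((.047,.015),(.05,.03),(.052,.038)):
    p,o=pose(a,d); print(d,m.move_l(p,o,vel=.03,stop_force=25), np.round(m.current_ft_force(),1), np.round(m.current_ee_pos(),4), m.current_grip_width()*85)
c,a,b,_=lidplane(); print('slope',c[:2],'front underside z (x=-148),rear (x=72)',c[2]-.148*c[0]-.006,c[2]+.072*c[0]-.006,a,b)
m.dwell(.3)
im,_=cloud('scene'); save('s3',cv2.resize(im[150:260,140:290],None,fx=4,fy=4,interpolation=cv2.INTER_CUBIC))
E
```

```text
0.015 False [ 0.5 -0.9  0.3] [ 0.6007 -0.1202  0.0848] 14.629520986835725
0.03 False [-0.4 -1.5  0.1] [ 0.5988 -0.135   0.0853] 14.772626040051245
0.038 False [ 0.4 -0.9 -0.2] [ 0.5978 -0.1429  0.0856] 14.997803898230579
slope [-0.04894424  0.00015056] front underside z (x=-148),rear (x=72) 0.0695665285382032 0.0587987960558894 -0.08220063028436422 0.03319472569789414
```

View pics/s3.png

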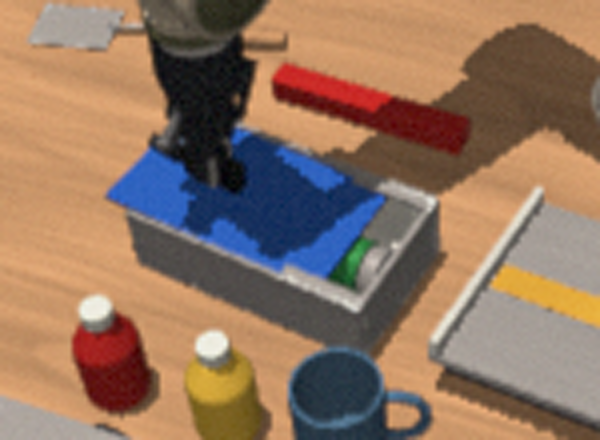

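Run:
```python
from h import *
z=np.load('t1.npz'); im,W=z['im'].astype(int),z['W']
s=(im.max(-1)-im.min(-1)<25)&(W[...,2]<.05)&(W[...,0]>.3)&(W[...,0]<.6)&(W[...,1]<-.2)&(W[...,1]>-.52)
P=W[s]; print('spat',P.min(0).round(3),P.max(0).round(3),len(P))
for a,d in ((.058,.06),(.07,.085)):
    p,o=pose(a,d); print(d,m.move_l(p,o,vel=.04,stop_force=25), np.round(m.current_ft_force(),1), m.current_grip_width()*85)
p,o=pose(.07,.095,.03); print(m.move_l(p,o,vel=.05,stop_force=25))
p,o=pose(0,.095,.06); print(m.move_l(p,o,vel=.08), np.round(m.current_ft_force(),1), m.current_grip_width()*85)
c,a,b,im=lidplane(); print('slope',c,'ee',m.current_ee_pos())
im,_=cloud('scene'); save('s4',cv2.resize(im[130:260,140:290],None,fx=4,fy=4,interpolation=cv2.INTER_CUBIC))
```

```text
spat [ 0.359 -0.472 -0.006] [ 0.425 -0.386  0.012] 284
0.06 False [ 0. -1.  1.] 14.65875887851325
0.085 False [-0.1 -1.3 -0.3] 15.005751161559619
False
False [-0.7 -0.7 -2.3] 14.670803793449679
slope [-0.00112468  0.00064086  0.12376765] ee [ 0.59013881 -0.19998654  0.13727147]
```

View pics/s4.png

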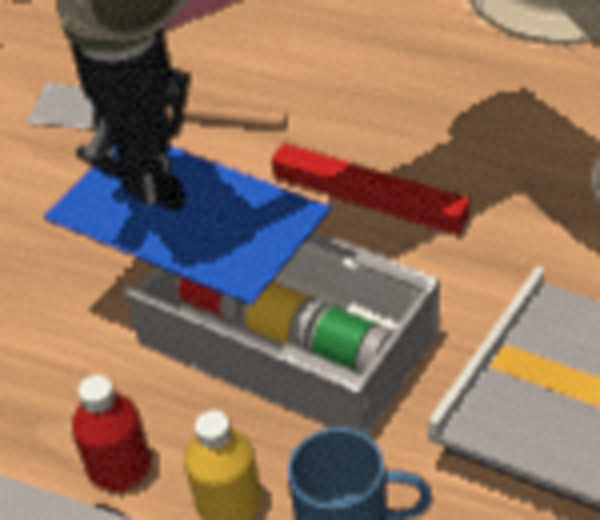

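Run:
```python
from h import *
T=np.array([.565,-.385,.12])
print(m.move_l(T.tolist(),rot(LY),vel=.12), m.current_grip_width()*85)
c,a,b,im=lidplane(); print('lid',c)
print('stop',m.move_l([T[0],T[1],.035],vel=.08,stop_force=15))
print('stop',m.move_l([T[0],T[1],.018],vel=.02,stop_force=6),m.current_ee_pos(),np.round(m.current_ft_force(),1))
m.move_gripper(.5); m.move_l([T[0],T[1],.15],vel=.12)
m.move_to([.52,-.25,.33],rot(LY))
im,W=cloud('top'); np.savez('t5',im=im,W=W)
im,W=cloud('wrist'); save('w5',im); np.savez('w5',im=im,W=W)
print(m.current_time())
hsv=cv2.cvtColor(im,cv2.COLOR_RGB2HSV)
mk=(hsv[...,0]>100)&(hsv[...,0]<130)&(hsv[...,1]>150)&(W[...,2]<.03); P=W[mk];r=cv2.minAreaRect((P[:,:2]*1000).astype(np.float32)); print('lid',r,np.percentile(P[:,2],[3,50,97]))
```

```text
False 14.963581054612925
lid [-0.00015436  0.00037238  0.10637623]
stop False
stop True [ 0.56494686 -0.38494534  0.02050185] [-0.1  0.1  5.6]
17.2667
lid ((568.6195678710938, -349.3199462890625), (218.32337951660156, 126.9751205444336), 82.62954711914062) [0.00516766 0.00674114 0.00839559]
```

View pics/w5.png

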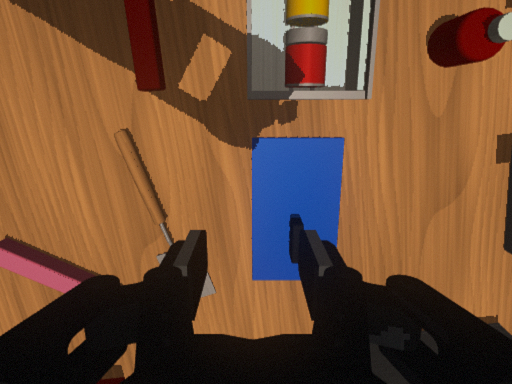

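```bash
cat >> h.py <<'E'
def rectof(W,mk,n,er=2):
    mk=cv2.erode((mk&np.isfinite(W[...,0])).astype(np.uint8),np.ones((er,er)))
    k,lab,st,_=cv2.connectedComponentsWithStats(mk); mk=lab==1+np.argmax(st[1:,4])
    P=W[mk]; r=cv2.minAreaRect((P[:,:2]*1000).astype(np.float32)); print(n,len(P),np.round(r[0],1),np.round(r[1],1),round(r[2],2),'z',np.percentile(P[:,2],[3,50,97]).round(4)); return r
def hs(im):
    h=cv2.cvtColor(im,cv2.COLOR_RGB2HSV).astype(int); return h[...,0],h[...,1],h[...,2]
E
python3 - <<'E'
from h import *
m.move_to([.53,.22,.35],rot(np.radians(-5.2)+2*np.pi))
im,W=cloud('wrist'); save('w6',im); np.savez('w6',im=im,W=W); H,S,V=hs(im)
rectof(W,(H>18)&(H<32)&(S>150)&(W[...,2]<.05)&(W[...,2]>.012),'band')
rectof(W,(W[...,2]>.009)&(S<60)&(W[...,0]>.45),'rest')
m.move_to([.37,-.075,.30],rot(np.radians(-3.3)+2*np.pi))
im,W=cloud('wrist'); H,S,V=hs(im); save('w7',im)
rectof(W,((H<6)|(H>174))&(S>150)&(W[...,2]>.022)&(W[...,2]<.04),'bar')
E
```

```text
band 3932 [592.9 239.4] [235.2  32.8] 84.88 z [0.0263 0.0295 0.0325]
rest 25520 [592.2 239.5] [259.4 227.4] 84.9 z [0.0124 0.0348 0.0507]
bar 3794 [404.4 -49.2] [205.1  28.6] 86.62 z [0.0292 0.0308 0.0323]
```

View pics/w6.png

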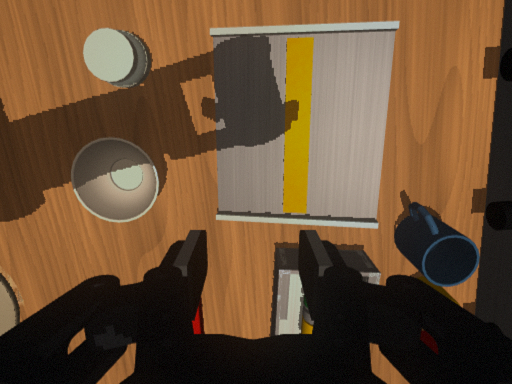

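View pics/w7.png

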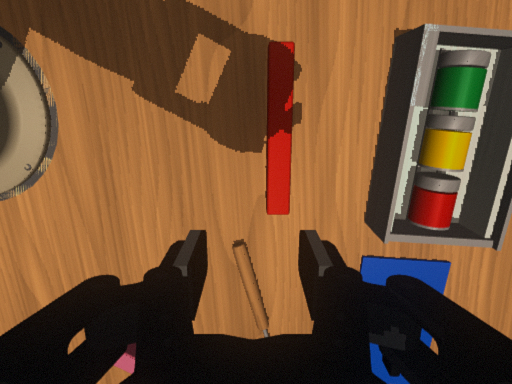

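```bash
cat >> h.py <<'E'
RT=np.radians(-5.1); RC=np.array([.592,.2395,0]); RX=np.array([np.cos(RT),np.sin(RT),0]); RY=np.array([-np.sin(RT),np.cos(RT),0])
RN=np.array([0,0,1.])-.16*RX; RN/=np.linalg.norm(RN)
RROT=rot(RT+2*np.pi,-.1587,RY)
def onrest(x,y,h): return RC+RX*x+RY*y+[0,0,.028+.16*x]+RN*h
E
python3 - <<'E'
from h import *
b=np.array([.4044,-.0492,.014]); yw=np.radians(-3.4)+2*np.pi
m.move_gripper(.7,90)
m.move_to((b+[0,0,.08]).tolist(),rot(yw)); print(m.move_l(b.tolist(),vel=.07,stop_force=10))
m.move_gripper(0,90); print('w',m.current_grip_width()*85)
m.move_l((b+[0,0,.17]).tolist(),vel=.12); print('w',m.current_grip_width()*85,m.current_ft_force())
im,W=cloud('wrist'); save('w8',im)
m.move_l(onrest(0,0,.13).tolist(),RROT,vel=.15); print('w',m.current_grip_width()*85)
im,W=cloud('wrist'); H,S,V=hs(im); save('w9',im)
rectof(W,((H<6)|(H>174))&(S>150)&(W[...,0]>.45)&(W[...,1]>.05),'bar held')
E
```

```text
False
w 28.39528688027258
w 28.484840186844004 [ 0.21705302  0.48346808 -4.45147512]
w 28.161280841763425
bar held 25605 [571.2 273.3] [131.4  30.4] 84.81 z [0.1695 0.1724 0.1747]
```

View pics/w9.png

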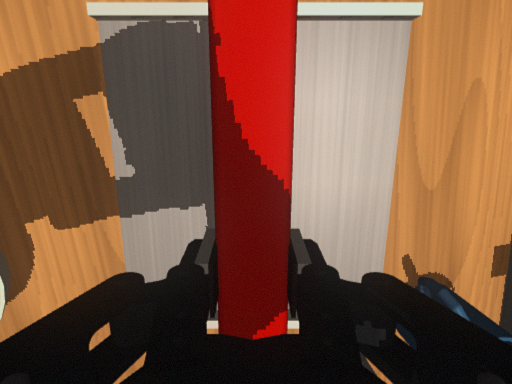

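Run:
```python
from h import *
print(m.move_l(onrest(0,0,.03).tolist(),vel=.08,stop_force=15))
print(m.move_l(onrest(0,0,.012).tolist(),vel=.02,stop_force=6),m.current_ee_pos(),onrest(0,0,.014),np.round(m.current_ft_force(),1))
m.move_gripper(.6); m.dwell(.4); m.move_l(onrest(0,0,.15).tolist(),vel=.12)
m.move_to([.53,.22,.35],rot(RT+2*np.pi))
im,W=cloud('wrist'); H,S,V=hs(im); save('w10',im)
r=rectof(W,((H<6)|(H>174))&(S>150)&(W[...,2]>.05)&(W[...,2]<.07)&(W[...,0]>.5)&(W[...,1]>.1),'bar')
c=np.array([*r[0],0])/1000-RC; print('rest frame',c@RX,c@RY)
# tins
m.move_to([.56,-.09,.33],rot(BYAW)); im,W=cloud('wrist'); save('w11',im); np.savez('w11',im=im,W=W); print(m.current_time(),BYAW)
Q=W-BC; x,y=Q@BX,Q@BY; ins=(abs(x)<.106)&(abs(y)<.056)&(W[...,2]>.045)&(W[...,2]<.062)
k,lab,st,_=cv2.connectedComponentsWithStats(ins.astype(np.uint8))
for i in range(1,k):
    if st[i,4]>150:
        s=lab==i; print(st[i,4],'x',np.percentile(x[s],[1,99]).round(4),'y',np.percentile(y[s],[1,99]).round(4),np.median(W[s][:,2]),np.median(H[s]))
```

```text
False
True [0.58954274 0.23965151 0.04232248] [0.58979689 0.23969662 0.04182417] [-0.3 -0.   4.4]
bar 3486 [586.5 239.5] [206.   27.6] 84.98 z [0.0555 0.0582 0.0607]
rest frame -0.00546797511861118 -0.0004527231134343215
33.475 6.155776271784
1925 x [0.04   0.1025] y [-0.0195  0.0216] 0.054243783970835846 2.0
440 x [0.0182 0.0329] y [-0.0201  0.0211] 0.05448923869843578 2.0
1200 x [-0.0298  0.015 ] y [-0.0197  0.0215] 0.05432167317446296 2.0
1523 x [-0.1036 -0.0403] y [-0.0196  0.0211] 0.05402260257744457 2.0
```

View pics/w11.png

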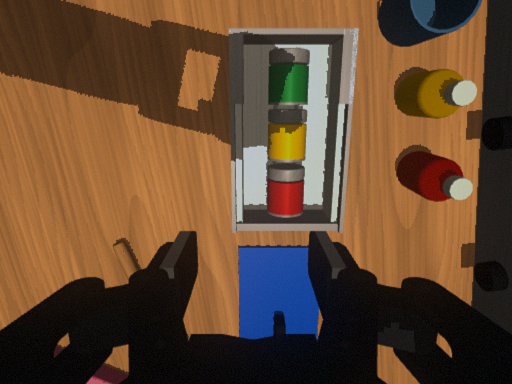

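```bash
cat > tin.py <<'E'
from h import *
def tin(bx,ry,rx=.060):
    p=BC+BX*bx+BY*.001+[0,0,.020]
    m.move_gripper(.82,60)
    m.move_to((p+[0,0,.12]).tolist(),rot(BYAW)); print('dn',m.move_l(p.tolist(),vel=.07,stop_force=10))
    m.move_gripper(0,60); print('w',m.current_grip_width()*85,m.current_ee_pos())
    m.move_l((p+[0,0,.14]).tolist(),vel=.1); print('w',m.current_grip_width()*85,np.round(m.current_ft_force(),1))
    m.move_l(onrest(rx,ry,.13).tolist(),RROT,vel=.15); w=m.current_grip_width()*85; print('w',w)
    if w<46: return print('LOST')
    m.move_l(onrest(rx,ry,.03).tolist(),vel=.08,stop_force=12)
    print('pl',m.move_l(onrest(rx,ry,.011).tolist(),vel=.02,stop_force=5),'h',(np.array(m.current_ee_pos())-onrest(rx,ry,0))@RN)
    m.move_gripper((w+5)/85); m.dwell(.3); m.move_l(onrest(rx,ry,.12).tolist(),vel=.06); m.dwell(.3)
def look(n):
    m.move_to([.53,.22,.35],rot(RT+2*np.pi)); im,W=cloud('wrist'); save(n,im); H,S,V=hs(im)
    Q=W-RC; x,y=Q@RX,Q@RY; h=W[...,2]-.028-.16*x
    s=((H<6)|(H>174))&(S>150)&(h>.024)&(h<.036)&(abs(y)<.115)&(x<.03); print('bar x',np.percentile(x[s],[3,97]).round(4),'y',np.percentile(y[s],[1,99]).round(4))
    k,lab,st,_=cv2.connectedComponentsWithStats(((h>.043)&(h<.056)&(abs(y)<.125)&(x>-.12)&(x<.13)).astype(np.uint8))
    for i in range(1,k):
        if st[i,4]>100: s=lab==i; print('tin',st[i,4],'x',np.percentile(x[s],[2,98]).round(4),'y',np.percentile(y[s],[1,99]).round(4),'ang',round(np.polyfit(y[s],x[s],1)[0],3))
    print('t',m.current_time())
E
python3 -c "
from tin import *
tin(.071,.076); look('w12')"
```

```text
dn True
w 47.826250522931346 [ 0.61597237 -0.00162572  0.03192473]
w 47.57502407259434 [-0.5 -0.6 -1.7]
w 47.744990469225144
pl True h 0.02591220324881606
bar x [-0.0197  0.0072] y [-0.0999  0.1017]
tin 495 x [0.014  0.0484] y [0.0923 0.1077] ang 0.009
tin 1321 x [0.0138 0.0485] y [0.0446 0.0896] ang -0.011
t 45.4667
```

```bash
sed -i 's/move_gripper(.82,60)/move_gripper(.74,60)/' tin.py; python3 -c "
from tin import *
tin(0.0,0.002); look('w13')"
```

```text
dn False
w 48.26067528785241 [ 0.60701216 -0.07211696  0.02088563]
w 47.887214010716264 [ 0.6  0.  -2.4]
w 48.51462352298903
pl True h 0.014743684042746874
bar x [-0.0198  0.0073] y [-0.1006  0.102 ]
tin 1834 x [0.0137 0.0482] y [0.0444 0.1074] ang 0.004
tin 432 x [0.0137 0.0482] y [0.02   0.0352] ang 0.053
tin 1159 x [0.0139 0.0482] y [-0.028   0.0175] ang -0.004
t 58.825
```

```bash
python3 -c "
from tin import *
tin(-.072,-.073); look('w14')
m.move_to([.45,.05,.40],rot(RT+2*np.pi)); m.dwell(.5)
im,W=cloud('scene'); save('s14',cv2.resize(im[90:290,130:380],None,fx=3,fy=3,interpolation=cv2.INTER_CUBIC))
H,S,V=hs(im); rectof(W,(H>100)&(H<130)&(S>150)&(W[...,2]<.02)&(W[...,1]<-.2)&(W[...,0]>.4),'lid')
"
```

```text
dn False
w 48.44147057447478 [ 0.59792036 -0.14362767  0.02091115]
w 48.57186925838549 [-0.4 -0.3 -2.8]
w 48.106301628661306
pl True h 0.014782149862412134
bar x [-0.0199  0.0079] y [-0.1002  0.102 ]
tin 501 x [0.0134 0.0483] y [0.0922 0.108 ] ang -0.023
tin 1322 x [0.0136 0.0481] y [0.0451 0.0899] ang 0.003
tin 432 x [0.0135 0.0483] y [0.0197 0.0349] ang -0.001
tin 1161 x [0.0139 0.0484] y [-0.0281  0.0175] ang 0.005
tin 1389 x [0.0139 0.0483] y [-0.1047 -0.0412] ang -0.006
t 72.3417
lid 1008 [ 574.6 -345.7] [211.  122.2] 83.27 z [0.0018 0.0057 0.0097]
```

View pics/s14.png

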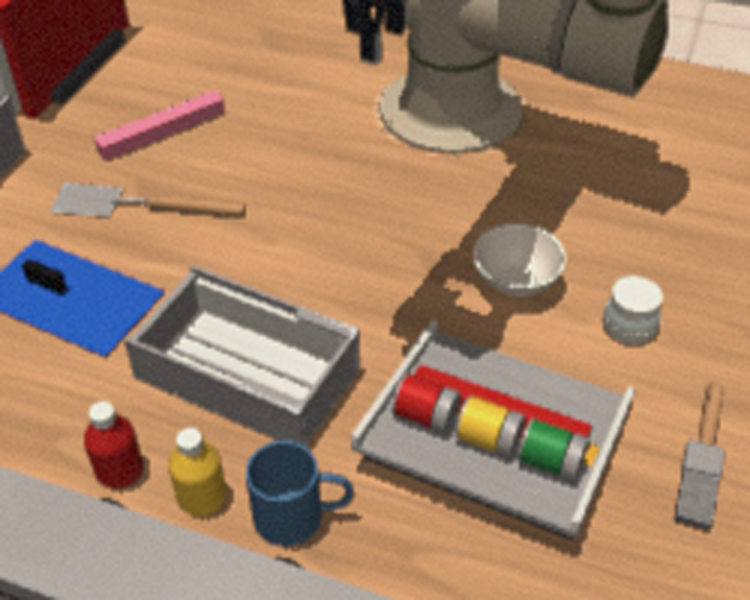

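All three tins lie against the bar, the lid is flat on the counter at the left, the box is empty and nothing else has been disturbed.

```bash
python3 -c "
from h import *
m.dwell(.5); print(m.hand_in(), m.current_time())"
```

```text
the job is handed in; nothing more can be done
the job is handed in; nothing more can be done
```

I finished the job and handed it in at about 73 s of the 208 s allowed; the hand-in gave no verdict.

- **Lid:** I lifted its front end over the lip, paused partway with the rear still in the grooves, then pulled it free. It now lies flat on the counter, handle up, about 0.3 m from the box.
- **Bar:** the red bar was knocked about 2.5 cm aside before I reached it. I measured it again, then laid it across the rest on the yellow band, about 3 mm downhill of the middle and square to the rest. I left the pink bar alone.
- **Tins:** all three were in the box. They now lie on their sides across the slope, resting against the bar at about x = +0.033 m, with y at about +0.076, +0.003 and -0.073 m. Their axes are within about 0.03 rad of square.

**Last checks:** the tins already on the rest and the bar had not moved between looks. The lid was still flat, and in the last picture the other kitchen things looked undisturbed, though I did not measure how far they might have moved. The gripper was clear of everything.

**Disagreements:** the descent onto the green tin stopped 12 mm high on a light contact, but the grip held and the tin was placed normally. Some tins showed up in two parts in the depth check. I took each pair as one tin, split by a dark ring.

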